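Fish the stiffener out of the wing bay

TASK

Swing the bay's keeper bar fully shut into its detent, so that it holds the bay and leaves the access opening free. Then take the long aluminium channel that lies inside the bay out through the opening, tilting it to get it through, and finish while still holding it still in the gripper above the bay, both ends at least 60 mm higher than the skin and touching nothing but the gripper. Leave the keeper shut and the other things on the bench where they are.

Things in the scene. Friction and masses are not known exactly. Their poses are not given: they have to be found in the camera images.
- opening (a point): Centre of the access opening, on the top face of the level skin of the bay: 160 mm long along this frame's x (which points roughly away from the robot), 140 mm wide along its y; z is up. The skin's top is 100 mm above the table; it is 4 mm thick (underside at 96 mm). Near edge at x = -80 mm, far edge at x = +80 mm.
- bay: Wing bay: a closed flat box of sheet aluminium on a plywood jig board, fixed; origin on the table under the centre of opening, same axes. Inside it runs from x = -212 to +125 mm and is 160 mm wide; its floor is 8 mm above the table; two cross ribs 6 mm thick with tops 32 mm above the table stand at x = -140 and +30 mm. Its place and yaw differ from start to start.
- channel_mid (a point): Centre of the loose aluminium U channel: 250 mm long (own x), 18 mm wide (y), 24 mm high (z, open side up), 0.1 kg. It starts level in the bay on the two ribs (centre 44 mm above the table), nearly along the bay's x; its +x end is 15 to 32 mm short of the opening's far edge, its -x end 105 to 125 mm under the skin beyond the near edge. Level it cannot come out.
- channel_end_a (a point): Centre of the channel's +x end face (the end that shows in the opening), 125 mm from channel_mid.
- channel_end_b (a point): Centre of the channel's -x end face (the end hidden under the skin), 125 mm from channel_mid.
- keeper (a joint): Angle of the keeper bar, rad. 0 = shut: bar across the near part of the skin, along the bay's -y, in the fork catch. Grows anticlockwise seen from above to 1.5 (bar along the bay's +x). It turns stiffly (1 N at the peg), stays where left; from 0.15 rad it rides over a spring dome (about 4 N at the peg) that rises behind it and keeps it at its stop at 0.
- keeper_hinge (a point): On the keeper's vertical pivot axis, at the bar's underside, 110 mm above the table; at x = -170 mm, y = +105 mm in the frame of opening. The bar is flat steel, 18 mm wide, 10 mm thick (from 110 to 120 mm above the table), reaching 225 mm from the pivot.
- keeper_peg (a point): The round black upright finger peg on the keeper bar, 155 mm from the pivot: 14 mm diameter, 40 mm tall, standing from 120 to 160 mm above the table; the point is 140 mm above the table, on the peg's axis.
- tin_mid (a point): tall tin, 100 mm diameter, 130 mm high, standing on the bench (bystander); the point is at its centre
- offcut: short offcut of the same U channel, 110 x 18 x 24 mm, lying on the bench to the left of the bay (bystander); origin at its underside
- tape: tape measure, 62 x 34 x 60 mm (bystander); origin at its underside
- driver: screwdriver lying on the bench (bystander)
- carton: small box, 100 x 70 x 60 mm (bystander); origin at its underside
- cup: open cup, 85 mm high (bystander); origin at its underside
- pliers: pliers lying on the bench, about 170 mm long (bystander)

How it is judged:
By the outcome, as a careful person would: the job done as asked, in the order asked, and still so for the second after the job is handed in, while the arm keeps its last pose, push and grip.
It also fails if it takes over 58 s, if anything falls off the work surface, if the arm or the gripper's body presses on something with over 40 N, if the wrist force passes 120 N, or if a joint passes its speed limit or range.

ROBOT

A 6-joint arm with a two-finger parallel gripper is mounted at the origin on the work surface. World frame = base frame: x ahead of the robot, y to its left, z up, the work surface at z = 0. Lengths are in m, angles in rad, forces in N, time in s.
With the tool pointing down it reaches from about 0.3 to 0.875 m from the base axis. Payload 6.4 kg.
Tool frame: the origin (TCP) lies between the finger pads; the fingertips stand 14 mm ahead of it and the grasp point (between the pads) lies 5 mm behind it (bot.tip_extent is the distance from the TCP to the fingertips, in m); z points along the fingers, y is the line along which they close (so a half turn about z gives the same grasp; the last joint's range is limited). The gripper opens to 85 mm and grips with 20 to 120 N. Pads are 22 mm wide; open, the fingers measure 114 mm over their backs; the gripper's body (76 mm by 85 mm) begins 54 mm behind the grasp point. The pads swing forward as they close: fully open they stand 13 mm farther back than shut.
Start: joints at [1.113, 0.181, 1.607, -0, 1.354, -0.206], TCP at [0.143, 0.557, 0.245] pointing down, gripper open.
Joint ranges: [-2.99, 2.99], [-0.89, 2.07], [0.3, 2.58], [-1.14, 4.28], [0, 2.63], [-3.12, 3.12]. Speed limits (rad/s): [2.57, 2.57, 3.01, 3.14, 3.14, 3.14].

INTERFACE

Orientations are given as [roll, pitch, yaw] about the fixed x, y, z axes, in that order (R = Rz(yaw) Ry(pitch) Rx(roll)).
In Python, from bench import bot gives the robot as it stands.
- The arm moves only by the shell command python3 -m crank 'ROWS'. ROWS is JSON, a list of rows, each an object with "linear": the shift along the tool's x, y, z in cm, a list of three; "turn": the turn about the tool's z in degrees; "hand": the opening in per cent of the stroke, from 0 (shut) to 100 (fully open). In form: [{"linear": [dx, dy, dz], "turn": turn, "hand": hand}, ...]. A call has 1 to 12 rows; each row is the pose to reach, as a shift and turn from the pose commanded when the call began, along the tool's axes at that moment; what a row does not reach only later rows make up. A row lasts 1/10 s, in which the tool goes at most 50 mm and 8.59 degrees, less where a joint would pass 70% of its speed; a pose out of reach is approached as far as the arm can. A call with a gripper value outside its range is refused whole. The fingers move at their own pace and stop on an object; the grip force is fixed at half the most. Time passes only in rows, so rows that repeat a pose let the fingers close. It gives the time, the measured TCP pose, the force, the opening and the grip force at its end, in the units of the state.
- bot.read_state(): the state, without advancing time (a new reading comes with each control period).
- bot.grab_frame(name): name is "scene" or "top"; returns a dict with "image" (384x512x3 uint8, red, green, blue), "intrinsics" (3x3 intrinsics, pixels), "eye" and "attitude" of the camera in the world. Camera axes: x right, y down, z forward; pixel columns grow to the right and rows downward; lengths in m; the calibration is good to about 2 mm. A picture is of the moment at which its call begins. There is no depth.
- bot.close_job(): hands the job in; it is judged then, once.
The state is a dict: "clock": time; "joint_positions": joint angles; "dq": joint speeds; "joint_torque": joint torques, N m; "position": TCP position; "tool_rot": TCP orientation; "ft_force": force on the tool from outside, world axes, zero at the start; "ft_torque": the same for the moment, N m; "opening": opening from 0.0 (shut) to 1.0 (fully open); "finger_force": force on a finger pad.
Only numpy, scipy, OpenCV 4.12 (cv2) and the standard library are available. Lean on these libraries where they do the work, as an engineer would, in place of code of your own. Each camera call takes 0.05 s, during which the arm holds its last target. There are 200 camera calls.

## Working session

There is one attempt and no reset: what is moved stays moved. The work goes in short steps, Python scripts to look and compute and a shell command to move; the robot and the scene stay as the last step left them, time stands still between calls to the robot, and variables do not carry over. Pictures are saved under pics/ and viewed, at most 10 in all, crops included, and the job is handed in when it is done.

```bash
mkdir -p pics; python3 - <<'E'
from bench import bot
import cv2, numpy as np
s=bot.read_state(); print(s['clock'],s['position'],s['tool_rot'],s['opening'],bot.tip_extent)
for n in('scene','top'):
    f=bot.grab_frame(n); np.savez(''+n+'0.npz',**f)
    cv2.imwrite(f'pics/{n}0.png',f['image'][:,:,::-1]); print(n,f['intrinsics'],f['eye'],f['attitude'])
E
```

```text
0.0 [0.14299097 0.55638404 0.24435046] [-3.13981907e+00 -3.92914365e-04  2.88978041e+00] 1.0018860379772085 0.014
scene [[381.70877434   0.         253.24621442]
 [  0.         381.70877434 197.40139727]
 [  0.           0.           1.        ]] [ 1.17588905 -0.25724778  0.91029717] [-2.41835305  0.0066986   1.23103334]
top [[449.07631845   0.         246.63009556]
 [  0.         449.07631845 192.59592879]
 [  0.           0.           1.        ]] [ 0.35899791 -0.05524391  1.50020949] [-3.04057193  0.01679174 -1.57525582]
```

View pics/top0.png

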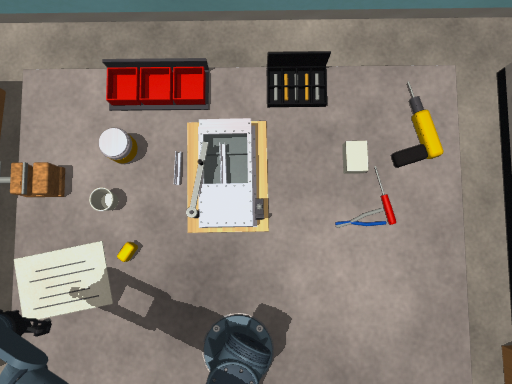

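View pics/scene0.png

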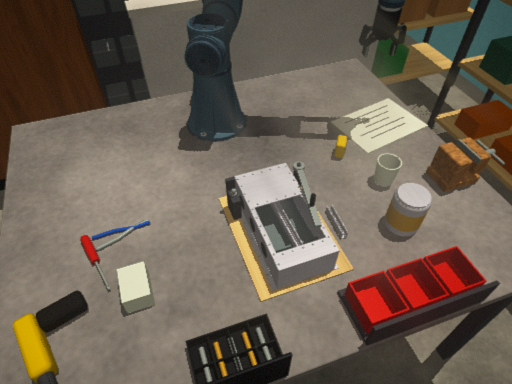

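The top view shows the bay skin at columns 199–254 and rows 118–227, with the hinge near (193,212). The bar runs up to about (205,142), so the keeper is open by about 1.4 rad. The channel is visible in the opening at column 224. I'll zoom in.

```bash
python3 - <<'E'
import cv2, numpy as np
a=np.load('top0.npz')['image'][110:240,180:275,::-1]
b=np.load('scene0.npz')['image'][155:300,215:355,::-1]
a=cv2.resize(a,None,fx=4,fy=4,interpolation=cv2.INTER_CUBIC);b=cv2.resize(b,None,fx=3,fy=3,interpolation=cv2.INTER_CUBIC)
h=max(a.shape[0],b.shape[0]);p=lambda i:cv2.copyMakeBorder(i,0,h-i.shape[0],0,0,cv2.BORDER_CONSTANT)
o=np.hstack([p(a),p(b)]);print(o.shape,a.shape);cv2.imwrite('pics/crop0.png',o)
E
```

```text
(520, 800, 3) (520, 380, 3)
```

View pics/crop0.png

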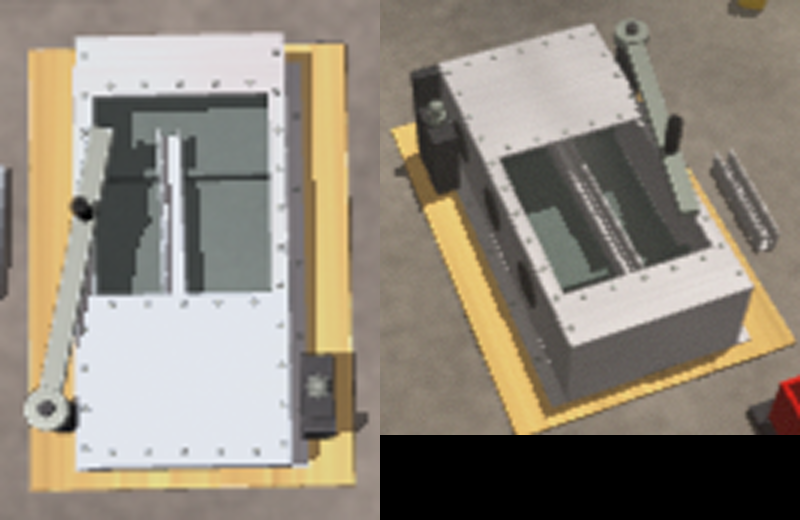

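The crop shows the opening's corners at crop (92,96), (268,92), (271,292) and (93,296). The hinge is at (46,408) and the peg near (82,207). The channel's far end is near row 132, at columns 155–182. Next I'll cast rays.

```bash
cat > h.py <<'E'
import numpy as np, cv2
from scipy.spatial.transform import Rotation as R
def ray(f,uv,z):
    d=R.from_euler('xyz',f['attitude']).as_matrix()@np.linalg.inv(f['intrinsics'])@[uv[0],uv[1],1]
    return f['eye']+d*(z-f['eye'][2])/d[2]
def proj(f,p):
    c=R.from_euler('xyz',f['attitude']).as_matrix().T@(np.asarray(p)-f['eye']); q=f['intrinsics']@c; return q[:2]/q[2]
E
python3 - <<'E'
from h import *
f=np.load('top0.npz');g=np.load('scene0.npz')
T=lambda x,y,z:ray(f,(180+(x-1.5)/4,110+(y-1.5)/4),z)
S=lambda x,y,z:ray(g,(215+(x-381)/3,155+(y-1)/3),z)
C=np.array([T(*c,.1) for c in((92,96),(268,92),(271,292),(93,296))]);print(C,C.mean(0))
C2=np.array([S(*c,.1) for c in((712,242),(566,292),(502,157),(640,125))]);print('scene',C2,C2.mean(0))
xa=(C[0]+C[1]-C[2]-C[3])/2;ya=(C[0]+C[3]-C[1]-C[2])/2
print('size',np.linalg.norm(xa),np.linalg.norm(ya),'yaw',np.degrees([np.arctan2(xa[1],xa[0]),np.arctan2(-ya[0],ya[1])]))
xb=(C2[0]+C2[1]-C2[2]-C2[3])/2;print('yaw scene',np.degrees(np.arctan2(xb[1],xb[0])),np.linalg.norm(xb))
print('hinge',T(46,408,.12),S(633,32,.12),'peg top',T(82,205,.16),S(675,120,.16),'bar end',T(100,130,.12))
print('chan far L/R',T(157,130,.056),T(180,138,.056),'near',T(162,290,.056),T(186,290,.056))
print('scene chan far',S(615,272,.056),S(645,262,.056),'near',S(553,150,.056),S(580,143,.056))
E
```

```text
[[ 0.69052366  0.10683806  0.1       ]
 [ 0.69258149 -0.03320093  0.1       ]
 [ 0.53252294 -0.03484372  0.1       ]
 [ 0.5302693   0.10517841  0.1       ]] [0.61147435 0.03599295 0.1       ]
scene [[ 0.68711083  0.10850711  0.1       ]
 [ 0.69212142 -0.02958099  0.1       ]
 [ 0.5350149  -0.03034265  0.1       ]
 [ 0.54200942  0.10567731  0.1       ]] [0.61406414 0.03856519 0.1       ]
size 0.16016496956140458 0.14004715530379758 yaw [0.59070119 0.88198368]
yaw scene 0.680875944486342 0.1511146399046146
hinge [0.44111693 0.13870624 0.12      ] [0.44232968 0.14102834 0.12      ] peg top [0.59234689 0.10701677 0.16      ] [0.59398105 0.11011306 0.16      ] bar end [0.65862943 0.09810381 0.12      ]
chan far L/R [0.67214523 0.05848572 0.056     ] [0.66534051 0.03964136 0.056     ] near [0.5401877  0.05419132 0.056     ] [0.54005994 0.03471116 0.056     ]
scene chan far [0.6609441  0.03192734 0.056     ] [0.66011173 0.06166289 0.056     ] near [0.50869162 0.03193338 0.056     ] [0.50926569 0.06019462 0.056     ]
```

The measurements agree: the opening is at about (0.612, 0.037) with yaw 0.7°, the hinge at (0.441, 0.140) and the peg at (0.593, 0.108). The peg is 0.155 m from the hinge, as stated, which puts the keeper at about 1.36 rad. I'll work out the move to the peg next, then the arc that shuts the keeper.

```bash
cat >> h.py <<'E'
def rel(st,p,yaw):
    Rt=R.from_euler('xyz',st['tool_rot']).as_matrix()
    d=(yaw-np.degrees(st['tool_rot'][2])+180)%360-180
    return np.round(Rt.T@(np.array(p)-st['position'])*100,2),round(-d,1)
E
python3 - <<'E'
from h import *; from bench import bot
s=bot.read_state()
print(rel(s,[.593,.108,.235],168.5),rel(s,[.593,.108,.143],168.5))
E
```

```text
(array([-54.75, -32.22,   0.98]), np.float64(-2.9)) (array([-54.75, -32.2 ,  10.18]), np.float64(-2.9))
```

```bash
python3 -m crank '[{"linear":[-54.7,-32.2,0.5],"turn":-2.9,"hand":45},{"linear":[-54.7,-32.2,0.5],"turn":-2.9,"hand":45},{"linear":[-54.7,-32.2,0.5],"turn":-2.9,"hand":45},{"linear":[-54.7,-32.2,0.5],"turn":-2.9,"hand":45},{"linear":[-54.7,-32.2,0.5],"turn":-2.9,"hand":45},{"linear":[-54.7,-32.2,0.5],"turn":-2.9,"hand":45},{"linear":[-54.7,-32.2,0.5],"turn":-2.9,"hand":45},{"linear":[-54.7,-32.2,0.5],"turn":-2.9,"hand":45},{"linear":[-54.7,-32.2,0.5],"turn":-2.9,"hand":45},{"linear":[-54.7,-32.2,0.5],"turn":-2.9,"hand":45},{"linear":[-54.7,-32.2,0.5],"turn":-2.9,"hand":45},{"linear":[-54.7,-32.2,0.5],"turn":-2.9,"hand":45}]'
python3 -m crank '[{"linear":[0,0,0],"turn":0,"hand":45}]'
python3 - <<'E'
from h import *; from bench import bot
s=bot.read_state(); print(s['position'],np.degrees(s['tool_rot']),s['ft_force'])
print(rel(s,[.593,.108,.235],168.5))
E
```

```text
clock: 1.3
position: [0.5691, 0.1315, 0.2402]
tool_rot: [3.142, -0.001, 2.94]
ft_force: [0.8, 0.4, -0.3]
opening: 0.451
finger_force: 0.0
clock: 1.4
position: [0.5714, 0.1284, 0.2398]
tool_rot: [-3.14, 0.001, 2.935]
ft_force: [-0.1, 0.1, 0.2]
opening: 0.447
finger_force: 0.0
[0.57142503 0.1284167  0.23984907] [-1.79917644e+02  5.80756566e-02  1.68140249e+02] [-0.11386923  0.11863878  0.19383082]
(array([-2.53, -1.55,  0.49]), np.float64(-0.4))
```

```bash
python3 -m crank '[{"linear":[-2.5,-1.55,0.5],"turn":0,"hand":45},{"linear":[-2.5,-1.55,0.5],"turn":0,"hand":45},{"linear":[-2.5,-1.55,5],"turn":0,"hand":45},{"linear":[-2.5,-1.55,5],"turn":0,"hand":45}]'
python3 - <<'E'
from h import *; from bench import bot
s=bot.read_state(); print(s['position'],np.degrees(s['tool_rot']),s['ft_force'])
o=[]
for n,(u,v) in(('top',(200,160)),('scene',(310,200))):
    f=bot.grab_frame(n); print(proj(f,[.593,.108,.16]))
    o.append(cv2.resize(f['image'][v-65:v+65,u-65:u+65,::-1],(400,400),interpolation=cv2.INTER_CUBIC))
cv2.imwrite('pics/peg.png',np.hstack(o)); print(rel(s,[.593,.108,.143],168.5))
E
```

```text
clock: 1.8
position: [0.585, 0.1137, 0.1848]
tool_rot: [-3.14, -0.011, 2.941]
ft_force: [-0.3, 0.2, -0.7]
opening: 0.451
finger_force: 0.0
[0.58503466 0.11368164 0.18477574] [-179.88616382   -0.63410449  168.48108756] [-0.29019555  0.21611438 -0.72373693]
[199.80209313 160.66426106]
[312.11064514 194.60820025]
(array([-0.94, -0.39,  4.17]), np.float64(-0.0))
```

View pics/peg.png

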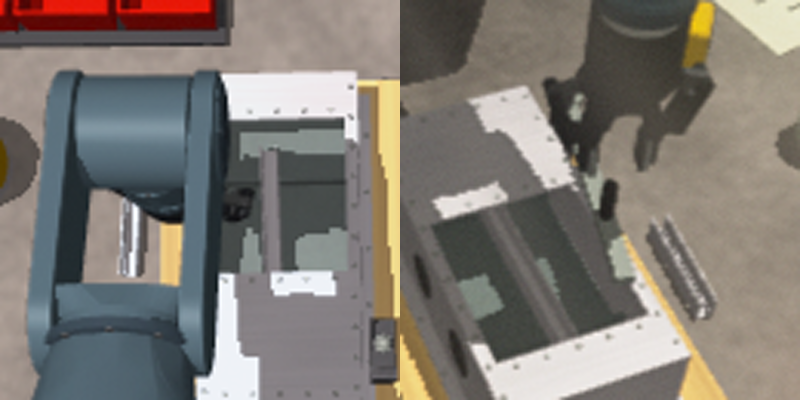

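In the scene view the peg top (about 607,180 in the crop) sits between the two fingertips. The arm was still lagging 9 mm in x. I'll settle it, then descend.

```bash
python3 -m crank '[{"linear":[-0.4,-0.2,0],"turn":0,"hand":45},{"linear":[-0.4,-0.2,0],"turn":0,"hand":45}]'
python3 - <<'E'
from h import *; from bench import bot
s=bot.read_state(); print(s['position'],np.degrees(s['tool_rot']),s['ft_force'])
f=bot.grab_frame('scene')
u,v=310,195
cv2.imwrite('pics/peg2.png',cv2.resize(f['image'][v-50:v+50,u-50:u+50,::-1],(500,500),interpolation=cv2.INTER_CUBIC)); print(rel(s,[.593,.108,.143],168.5))
for p in([.593,.108,.16],s['position']-[0,0,.014]): print((proj(f,p)-[u-50,v-50])*5)
E
```

```text
clock: 2.1
position: [0.5944, 0.1104, 0.1928]
tool_rot: [3.141, 0.003, 2.941]
ft_force: [0.3, -0.3, 0.0]
opening: 0.449
finger_force: 0.0
[0.59442888 0.11039696 0.19277687] [179.96958252   0.19930636 168.4887783 ] [ 0.26620135 -0.27427684  0.02307312]
(array([ 0.11, -0.27,  4.98]), np.float64(-0.0))
[260.55322568 248.04100123]
[269.86778167 224.6860106 ]
```

View pics/peg2.png

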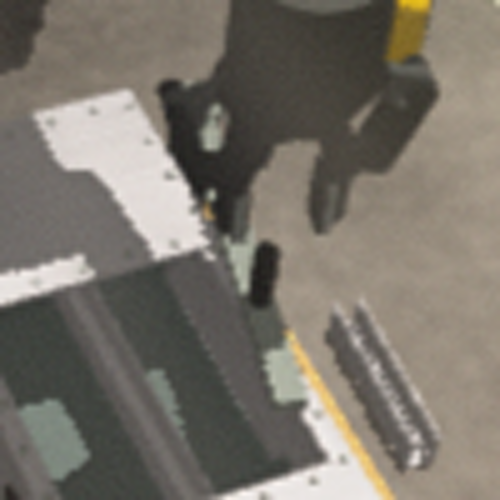

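The peg top, at (265,245), lies under the gap between the fingers and is offset about 3 mm. I'll descend and cage it.

```bash
python3 -m crank '[{"linear":[0,-0.3,2.5],"turn":0,"hand":45},{"linear":[0,-0.3,5],"turn":0,"hand":45},{"linear":[0,-0.3,5],"turn":0,"hand":45},{"linear":[0,-0.3,5],"turn":0,"hand":24},{"linear":[0,-0.3,5],"turn":0,"hand":24},{"linear":[0,-0.3,5],"turn":0,"hand":24}]'
python3 - <<'E'
from h import *; from bench import bot
s=bot.read_state(); print(s['position'],np.degrees(s['tool_rot']),s['finger_force'])
H=np.array([.441,.140]);
for ph in(-25,-40,-55,-70,-80,-86,-90,-92):
    a=np.radians(ph); p=H+.155*np.array([np.cos(a),np.sin(a)]); print(ph,rel(s,[*p,.143],ph+180))
E
```

```text
clock: 2.75
position: [0.5936, 0.1075, 0.1424]
tool_rot: [3.141, 0.003, 2.941]
ft_force: [0.8, -0.1, -0.8]
opening: 0.239
finger_force: 0.0
[0.59358827 0.10746622 0.14240198] [1.79968839e+02 1.63473701e-01 1.68478319e+02] 0.0
-25 (array([ 0.53, -3.47, -0.06]), np.float64(13.5))
-40 (array([ 1.98, -7.25, -0.07]), np.float64(28.5))
-55 (array([  4.35, -10.53,  -0.08]), np.float64(43.5))
-70 (array([  7.5 , -13.07,  -0.09]), np.float64(58.5))
-80 (array([  9.91, -14.28,  -0.1 ]), np.float64(68.5))
-86 (array([ 11.45, -14.79,  -0.1 ]), np.float64(74.5))
-90 (array([ 12.51, -15.05,  -0.1 ]), np.float64(78.5))
-92 (array([ 13.04, -15.15,  -0.11]), np.float64(80.5))
```

```bash
python3 -m crank '[{"linear":[0.15,-1.75,0],"turn":7,"hand":24},{"linear":[0.5,-3.5,0],"turn":13.5,"hand":24},{"linear":[1.15,-5.4,0],"turn":21,"hand":24},{"linear":[2,-7.25,0],"turn":28.5,"hand":24},{"linear":[3.1,-9,0],"turn":36,"hand":24},{"linear":[4.35,-10.5,0],"turn":43.5,"hand":24},{"linear":[5.9,-11.9,0],"turn":51,"hand":24},{"linear":[7.5,-13.1,0],"turn":58.5,"hand":24},{"linear":[7.5,-13.1,0],"turn":58.5,"hand":24}]'
python3 - <<'E'
from h import *; from bench import bot
s=bot.read_state(); print(s['position'],np.degrees(s['tool_rot']),s['finger_force'],s['ft_force'])
H=np.array([.441,.140]);
for ph in(-80,-86,-90,-92,-95):
    a=np.radians(ph); p=H+.155*np.array([np.cos(a),np.sin(a)]); print(ph,rel(s,[*p,.143],ph+180))
E
```

```text
clock: 3.65
position: [0.4918, -0.0066, 0.1413]
tool_rot: [3.141, 0.0, 1.917]
ft_force: [-0.2, -0.5, 0.3]
opening: 0.241
finger_force: 0.0
[ 0.4918092  -0.00656507  0.14132809] [1.79986910e+02 2.77034543e-02 1.09818052e+02] 0.0 [-0.15542594 -0.45854371  0.28079793]
-80 (array([ 0.24, -2.45, -0.17]), np.float64(9.8))
-86 (array([ 0.6 , -4.04, -0.17]), np.float64(15.8))
-90 (array([ 0.93, -5.07, -0.17]), np.float64(19.8))
-92 (array([ 1.12, -5.57, -0.17]), np.float64(21.8))
-95 (array([ 1.44, -6.32, -0.17]), np.float64(24.8))
```

```bash
python3 -m crank '[{"linear":[0.1,-1.3,-0.1],"turn":5,"hand":24},{"linear":[0.25,-2.5,-0.1],"turn":10,"hand":24},{"linear":[0.6,-4,-0.1],"turn":16,"hand":24},{"linear":[0.7,-4.6,-0.1],"turn":18,"hand":24},{"linear":[0.9,-5.1,-0.1],"turn":20,"hand":24},{"linear":[0.9,-5.1,-0.1],"turn":20,"hand":24}]'
python3 -m crank '[{"linear":[0.1,-0.3,0],"turn":0,"hand":24},{"linear":[0.1,-0.3,0],"turn":0,"hand":24},{"linear":[0.1,-0.3,0],"turn":0,"hand":24}]'
python3 - <<'E'
from h import *; from bench import bot
f=bot.grab_frame('scene')
cv2.imwrite('pics/k1.png',cv2.resize(f['image'][140:260,195:345,::-1],(750,600),interpolation=cv2.INTER_CUBIC))
E
```

```text
clock: 4.25
position: [0.4422, -0.0148, 0.1421]
tool_rot: [3.141, 0.0, 1.573]
ft_force: [0.3, -0.2, 0.6]
opening: 0.236
finger_force: 0.0
clock: 4.55
position: [0.4389, -0.0138, 0.1415]
tool_rot: [-3.141, -0.0, 1.572]
ft_force: [-0.1, 0.3, -1.3]
opening: 0.242
finger_force: 0.1
```

View pics/k1.png

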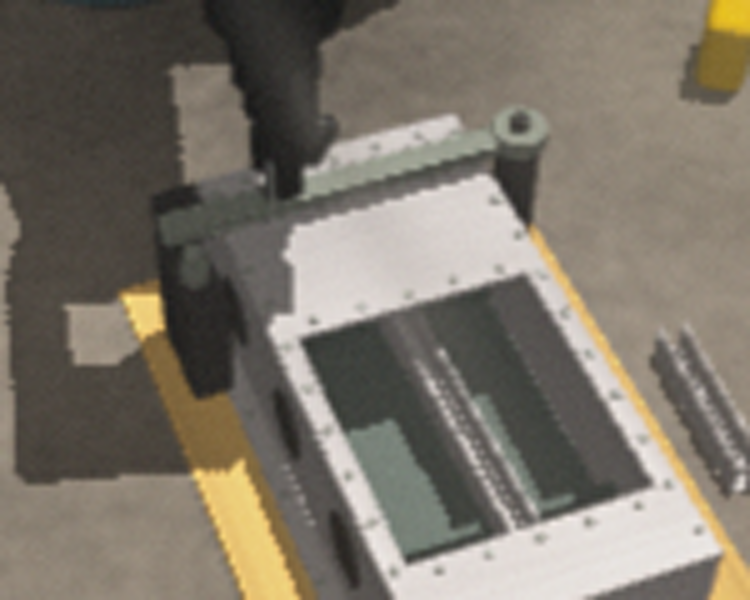

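The bar has swung into the fork, near its stop. I'll push further until the force rises.

```bash
python3 -m crank '[{"linear":[0,-0.3,0],"turn":0,"hand":24},{"linear":[0,-0.3,0],"turn":0,"hand":24},{"linear":[0,-0.3,0],"turn":0,"hand":24}]'
python3 -m crank '[{"linear":[0,-0.2,0],"turn":0,"hand":24},{"linear":[0,-0.2,0],"turn":0,"hand":24},{"linear":[0,-0.2,0],"turn":0,"hand":24}]'
```

```text
clock: 4.9
position: [0.4381, -0.0139, 0.1419]
tool_rot: [3.136, -0.0, 1.57]
ft_force: [11.8, 1.9, -8.3]
opening: 0.243
finger_force: 5.7
clock: 5.2
position: [0.4378, -0.0139, 0.142]
tool_rot: [3.132, -0.0, 1.57]
ft_force: [21.1, 1.5, -15.8]
opening: 0.243
finger_force: 10.1
```

The force reached 21 N, well above the dome's 4 N, with the peg at x≈0.441, so the keeper is at its stop. I'll back off, lift and go above the channel.

```bash
python3 -m crank '[{"linear":[0,0.8,0],"turn":0,"hand":35},{"linear":[0,0.8,0],"turn":0,"hand":35},{"linear":[0,0.8,-3],"turn":0,"hand":35},{"linear":[0,0.8,-7],"turn":0,"hand":35},{"linear":[0,0.8,-7],"turn":0,"hand":60},{"linear":[0,0.8,-7],"turn":0,"hand":60}]'
python3 - <<'E'
from h import *; from bench import bot
s=bot.read_state(); print(s['position'],np.degrees(s['tool_rot']),s['ft_force'])
print(rel(s,[.652,.048,.17],181.5))
E
```

```text
clock: 5.8
position: [0.4421, -0.0141, 0.2123]
tool_rot: [3.14, 0.001, 1.571]
ft_force: [0.2, 1.4, 0.1]
opening: 0.602
finger_force: 0.0
[ 0.44205633 -0.01409967  0.21231363] [1.79909118e+02 4.27860920e-02 8.99870493e+01] [0.1801963  1.39423729 0.07012704]
(array([ 6.22, 20.99,  4.26]), np.float64(-91.5))
```

```bash
python3 -m crank '[{"linear":[2,7,0],"turn":-30,"hand":60},{"linear":[3,11,0],"turn":-60,"hand":60},{"linear":[4,15,0],"turn":-91.5,"hand":60},{"linear":[6.2,21,2],"turn":-91.5,"hand":60},{"linear":[6.2,21,4],"turn":-91.5,"hand":60},{"linear":[6.2,21,4],"turn":-91.5,"hand":60},{"linear":[6.2,21,4],"turn":-91.5,"hand":60},{"linear":[6.2,21,4],"turn":-91.5,"hand":60},{"linear":[6.2,21,4],"turn":-91.5,"hand":60},{"linear":[6.2,21,4],"turn":-91.5,"hand":60},{"linear":[6.2,21,4],"turn":-91.5,"hand":60},{"linear":[6.2,21,4],"turn":-91.5,"hand":60}]'
python3 - <<'E'
from h import *; from bench import bot
s=bot.read_state(); print(s['position'],np.degrees(s['tool_rot']),s['ft_force'])
print(rel(s,[.652,.048,.17],181.5))
f=bot.grab_frame('scene');u,v=280,210
cv2.imwrite('pics/c1.png',cv2.resize(f['image'][v-60:v+60,u-75:u+75,::-1],(750,600),interpolation=cv2.INTER_CUBIC))
for p in([.652,.048,.056],[.668,.048,.056],s['position']-[0,0,.014]): print((proj(f,p)-[u-75,v-60])*5)
E
```

```text
clock: 7.0
position: [0.6505, 0.048, 0.1694]
tool_rot: [3.141, -0.004, -3.115]
ft_force: [0.5, -0.3, -0.1]
opening: 0.603
finger_force: 0.0
[0.6505283  0.04800049 0.16942462] [ 179.97875326   -0.20868014 -178.48213892] [ 0.49999773 -0.2735649  -0.12814691]
(array([-0.15, -0.  , -0.06]), np.float64(0.0))
[460.724338  455.3871406]
[472.80731843 478.55420361]
[475.24983101 339.31119151]
```

View pics/c1.png

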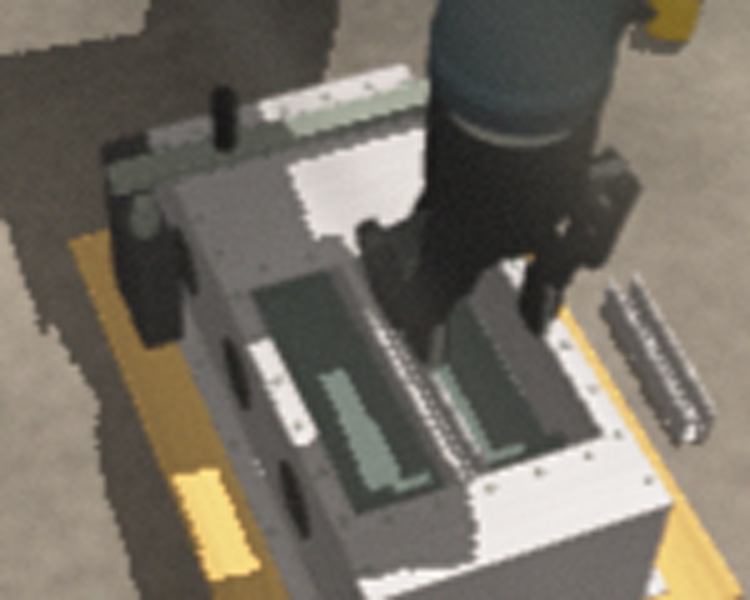

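The keeper is shut in the fork. The channel's A end is near (468,475) in the crop and matches the projected estimate, with the fingers straddling it. I'll descend and grip.

```bash
python3 -m crank '[{"linear":[-0.4,0,4],"turn":0,"hand":60},{"linear":[-0.4,0,8],"turn":0,"hand":60},{"linear":[-0.4,0,11],"turn":0,"hand":60},{"linear":[-0.4,0,12],"turn":0,"hand":60},{"linear":[-0.4,0,12],"turn":0,"hand":60},{"linear":[-0.4,0,12],"turn":0,"hand":60}]'
python3 -m crank '[{"linear":[0,0,0],"turn":0,"hand":10},{"linear":[0,0,0],"turn":0,"hand":10},{"linear":[0,0,0],"turn":0,"hand":10},{"linear":[0,0,0],"turn":0,"hand":10},{"linear":[0,0,0],"turn":0,"hand":10},{"linear":[0,0,0],"turn":0,"hand":10},{"linear":[0,0,0],"turn":0,"hand":10}]'
```

```text
clock: 7.65
position: [0.6546, 0.0463, 0.0497]
tool_rot: [-3.14, -0.003, -3.12]
ft_force: [-0.2, -6.2, 0.2]
opening: 0.599
finger_force: 0.0
clock: 8.35
position: [0.6558, 0.0482, 0.0516]
tool_rot: [3.142, -0.0, -3.116]
ft_force: [1.0, -0.1, 0.2]
opening: 0.196
finger_force: 61.5
```

```bash
python3 -m crank '[{"linear":[0,0,-1],"turn":0,"hand":10},{"linear":[0,0,-2.5],"turn":0,"hand":10},{"linear":[0,0,-3.5],"turn":0,"hand":10},{"linear":[0,0,-4],"turn":0,"hand":10},{"linear":[0,0,-4],"turn":0,"hand":10},{"linear":[0,0,-4],"turn":0,"hand":10}]'
python3 -m crank '[{"linear":[0,0,-0.7],"turn":0,"hand":10},{"linear":[0,0,-1.4],"turn":0,"hand":10},{"linear":[0,0,-2.1],"turn":0,"hand":10},{"linear":[0,0,-2.1],"turn":0,"hand":10}]'
python3 - <<'E'
from h import *; from bench import bot
f=bot.grab_frame('scene');u,v=280,210
cv2.imwrite('pics/c2.png',cv2.resize(f['image'][v-60:v+60,u-75:u+75,::-1],(750,600),interpolation=cv2.INTER_CUBIC))
E
```

```text
clock: 8.95
position: [0.6556, 0.0481, 0.0916]
tool_rot: [3.142, -0.0, -3.116]
ft_force: [0.2, -0.3, -0.9]
opening: 0.193
finger_force: 61.5
clock: 9.35
position: [0.6563, 0.048, 0.1137]
tool_rot: [-3.141, 0.001, -3.116]
ft_force: [0.1, -1.0, -3.8]
opening: 0.196
finger_force: 60.2
```

View pics/c2.png

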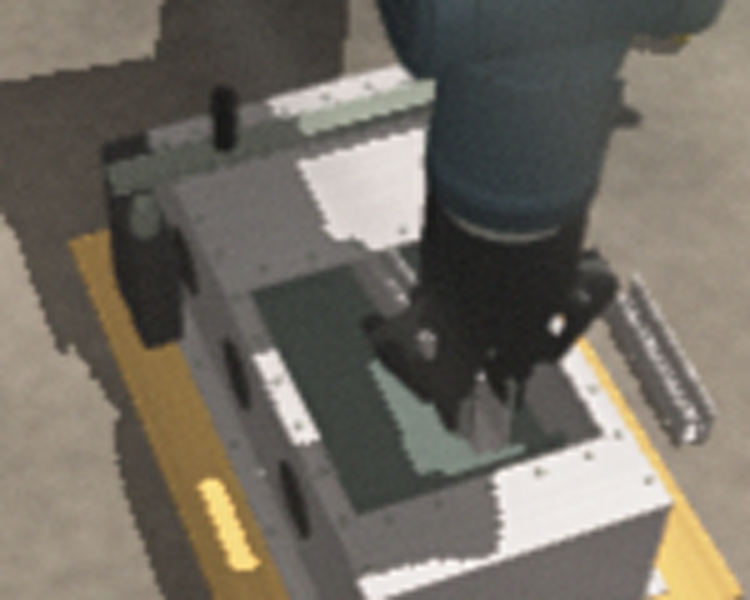

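The pivot works: 3.8 N at the edge, with the channel tilting in the pads and its end showing at (490,420). I'll continue to about 28° of tilt.

```bash
python3 -m crank '[{"linear":[0.2,0,-1],"turn":0,"hand":10},{"linear":[0.4,0,-2],"turn":0,"hand":10},{"linear":[0.7,0,-3],"turn":0,"hand":10},{"linear":[1.0,0,-3.8],"turn":0,"hand":10},{"linear":[1.0,0,-3.8],"turn":0,"hand":10},{"linear":[1.0,0,-3.8],"turn":0,"hand":10}]'
python3 - <<'E'
from h import *; from bench import bot
f=bot.grab_frame('scene');u,v=280,205
cv2.imwrite('pics/c3.png',cv2.resize(f['image'][v-60:v+60,u-75:u+75,::-1],(750,600),interpolation=cv2.INTER_CUBIC))
E
```

```text
clock: 10.0
position: [0.6464, 0.0478, 0.1517]
tool_rot: [-3.141, 0.002, -3.116]
ft_force: [0.8, 0.9, -0.4]
opening: 0.193
finger_force: 58.8
```

View pics/c3.png

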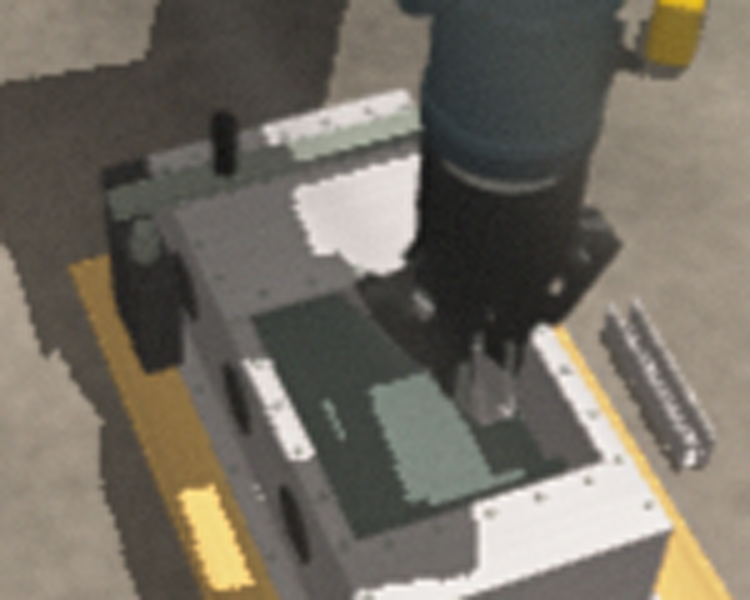

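The channel's end face is visible, with its bottom edge near (490,417) in the crop. I'll compare that with the tilts it could have.

```bash
python3 - <<'E'
from h import *
g=np.load('scene0.npz'); u,v=280,205
# grasp patch centre at TCP-5mm z, x .646; end A is 13mm (top-distance) ahead, channel 10 above/14 below patch
for al in(0,10,15,20,25,30,35):
    a=np.radians(al); c=np.array([.6464,.1467])
    e=np.array([np.cos(a),np.sin(a)]); n=np.array([-np.sin(a),np.cos(a)])
    q=[]
    for d,h in((12,-14),(12,10),(-226,-14)):
        w=c+(d*e+h*n)/1000; q.append(np.round((proj(g,[w[0],.048,w[1]])-[u-75,v-60])*5)); 
    print(al,q, np.round(c+(-238*e-14*n)/1000-[.612,0],3))
E
```

```text
0 [array([478., 403.]), array([482., 374.]), array([311.,  99.])] [-0.204  0.133]
10 [array([480., 404.]), array([481., 369.]), array([314., 152.])] [-0.198  0.092]
15 [array([481., 404.]), array([480., 366.]), array([316., 181.])] [-0.192  0.072]
20 [array([482., 404.]), array([479., 364.]), array([320., 209.])] [-0.184  0.052]
25 [array([483., 403.]), array([478., 361.]), array([324., 239.])] [-0.175  0.033]
30 [array([484., 402.]), array([477., 359.]), array([329., 269.])] [-0.165  0.016]
35 [array([484., 401.]), array([476., 356.]), array([335., 299.])] [-0.153 -0.001]
```

By geometry the top edge rests on the near lip, so the tilt is at least 28°. I'll slide the channel out along its axis.

```bash
python3 -m crank '[{"linear":[-1.5,0,-0.8],"turn":0,"hand":10},{"linear":[-3,0,-1.6],"turn":0,"hand":10},{"linear":[-4.5,0,-2.4],"turn":0,"hand":10},{"linear":[-5.5,0,-2.9],"turn":0,"hand":10},{"linear":[-5.5,0,-2.9],"turn":0,"hand":10}]'
python3 -m crank '[{"linear":[-1.5,0,-0.8],"turn":0,"hand":10},{"linear":[-3,0,-1.6],"turn":0,"hand":10},{"linear":[-4.5,0,-2.4],"turn":0,"hand":10},{"linear":[-5.7,0,-3.0],"turn":0,"hand":10},{"linear":[-5.7,0,-3.0],"turn":0,"hand":10}]'
python3 - <<'E'
from h import *; from bench import bot
o=[]
for n,(u,v) in(('scene',(280,205)),('top',(225,165))):
    f=bot.grab_frame(n); o.append(cv2.resize(f['image'][v-75:v+75,u-50:u+50,::-1],(400,600),interpolation=cv2.INTER_CUBIC))
cv2.imwrite('pics/c4.png',np.hstack(o))
E
```

```text
clock: 10.55
position: [0.7019, 0.0491, 0.1799]
tool_rot: [-3.141, 0.001, -3.116]
ft_force: [1.7, -0.2, -0.6]
opening: 0.191
finger_force: 58.9
clock: 11.05
position: [0.7583, 0.0506, 0.2098]
tool_rot: [-3.141, 0.0, -3.116]
ft_force: [-0.5, -0.2, -0.6]
opening: 0.195
finger_force: 59.1
```

```bash
python3 -m crank '[{"linear":[-0.3,0,-0.7],"turn":0,"hand":10},{"linear":[-0.3,0,-1.4],"turn":0,"hand":10},{"linear":[-0.3,0,-2],"turn":0,"hand":10},{"linear":[-0.3,0,-2],"turn":0,"hand":10}]'
python3 -m crank '[{"linear":[0,0,-2],"turn":0,"hand":10},{"linear":[0,0,-4.5],"turn":0,"hand":10},{"linear":[0,0,-7],"turn":0,"hand":10},{"linear":[0,0,-9],"turn":0,"hand":10},{"linear":[0,0,-11],"turn":0,"hand":10},{"linear":[0,0,-12],"turn":0,"hand":10},{"linear":[0,0,-12],"turn":0,"hand":10},{"linear":[0,0,-12],"turn":0,"hand":10}]'
python3 - <<'E'
from h import *; from bench import bot
o=[]
for n,(u,v) in(('scene',(270,165)),('top',(225,165))):
    f=bot.grab_frame(n); np.savez(n+'9.npz',**f); o.append(cv2.resize(f['image'][v-90:v+90,u-60:u+60,::-1],(400,600),interpolation=cv2.INTER_CUBIC))
cv2.imwrite('pics/c5.png',np.hstack(o))
E
```

```text
clock: 11.55
position: [0.7614, 0.0507, 0.2317]
tool_rot: [-3.141, 0.003, -3.116]
ft_force: [-0.8, -0.1, -0.1]
opening: 0.194
finger_force: 59.1
clock: 12.35
position: [0.7606, 0.0508, 0.3485]
tool_rot: [3.141, -0.001, -3.116]
ft_force: [-0.0, 0.5, -1.7]
opening: 0.196
finger_force: 59.0
```

View pics/c5.png

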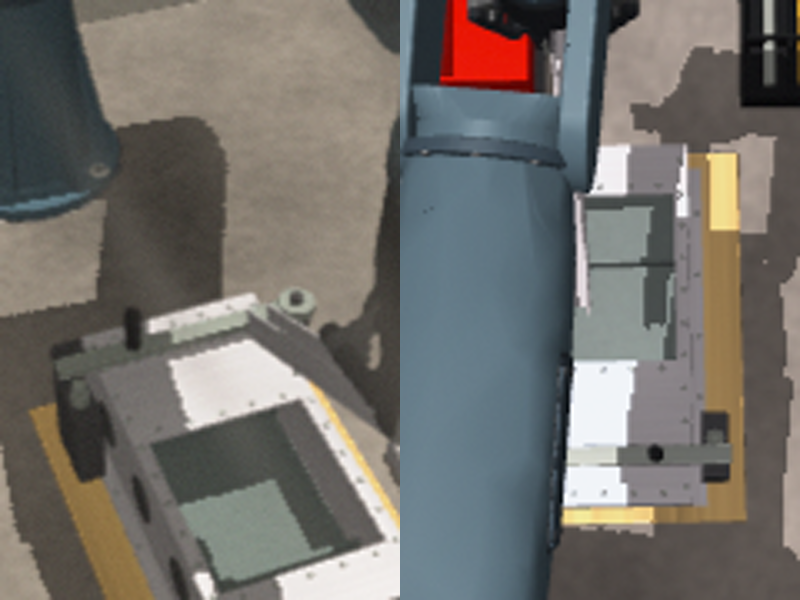

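The channel is out of the bay and held, and the keeper bar lies shut across the skin. End B shows at scene crop (255,306) and top crop (583,308). I'll check its height by triangulation.

```bash
python3 - <<'E'
from h import *; from bench import bot
f=np.load('top9.npz');g=np.load('scene9.npz')
t=(165+183/3.333,75+308/3.333);s=(210+255/3.333,75+306/3.333)
P=[k['intrinsics']@np.c_[(M:=R.from_euler('xyz',k['attitude']).as_matrix().T),-M@k['eye']] for k in(f,g)]
X=cv2.triangulatePoints(P[0],P[1],np.array(t),np.array(s));p=X[:3,0]/X[3];print(p,proj(f,p)-t,proj(g,p)-s)
print(np.linalg.norm(p-(bot.read_state()['position'])))
E
```

```text
[0.55797077 0.04155852 0.25121371] [-0.52433243 -0.1851644 ] [-0.86940658  0.07863228]
0.22424279858139903
```

End B is at z≈0.25, about 150 mm above the skin, and its distance from the grip fits the channel's length. I'll centre the channel over the bay, let it settle and hand in.

```bash
python3 -m crank '[{"linear":[1.5,0,0],"turn":0,"hand":10},{"linear":[3,0,0],"turn":0,"hand":10},{"linear":[4.5,0,0],"turn":0,"hand":10},{"linear":[6,0,0],"turn":0,"hand":10},{"linear":[6,0,0],"turn":0,"hand":10},{"linear":[6,0,0],"turn":0,"hand":10},{"linear":[6,0,0],"turn":0,"hand":10},{"linear":[6,0,0],"turn":0,"hand":10},{"linear":[6,0,0],"turn":0,"hand":10},{"linear":[6,0,0],"turn":0,"hand":10}]'
python3 -c "
from bench import bot
print(bot.read_state()['finger_force']); print(bot.close_job())"
```

```text
clock: 13.45
position: [0.701, 0.0492, 0.3492]
tool_rot: [3.142, -0.0, -3.116]
ft_force: [-0.2, -0.1, -1.3]
opening: 0.191
finger_force: 59.1
59.060314893722534
the job is handed in; nothing more can be done
None
```

The keeper is shut at its stop, and the channel is out of the bay, held still in the gripper with its lower end about 150 mm above the skin; the job was handed in at 13.45 s and no verdict was returned.

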